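Weigh the scrap tin on the hand scale

TASK

Take the hand scale out of its fork stand, catch its hook under the wire bail of the scrap tin, and slowly lift the tin straight up on the scale's spring, without a jerk, until it hangs still about a centimetre clear of the top of its wooden rest. Then hang the scale with the tin back in the fork of the stand, gently, and let go, so that the tin hangs freely and its weight can be read; do not touch the tin with the gripper, and leave the other things on the bench alone.

Things in the scene. Friction and masses are not known exactly. Their poses are not given: they have to be found in the camera images.
- rest: Fixed square wooden block 116 x 116 mm, 30 mm high, with a round recess 83 mm across and 20 mm deep in its top (recess floor 10 mm above the bench). Origin: centre of its underside. z up.
- tin: Round aluminium scrap tin with flat lid, 80 mm across, 70 high, standing in the rest's recess with 1.5 mm clearance all round; contents unknown, 0.25 to 0.75 kg in all. Origin: centre of its foot (underside); z up. A stiff upright bail of 5 mm steel wire arches over the lid in the tin's own y-z plane, its feet 78 mm apart.
- bail_top (a point): Apex of the tin's bail: centre of the wire, 105 mm above the tin's foot, on its axis. The clear gap from lid to wire under the apex is 32 mm; the wire slopes down to both sides (4.5 mm lower 14 mm out, 21 mm lower 36 mm out). Axes as the tin's: the wire crosses along y, so a hook goes under it along x, from either side.
- stand: Fixed fork stand: wooden foot 170 x 110 x 12 mm, two thin steel posts at +x (near face 70 mm from the origin, 84 mm over both), two steel tines along x, 26 mm apart, open at -x, tops 245 mm above the bench. 4 mm high lips on the tines 28 mm before the origin keep the collar in; flared mouth before them, out to 50 mm. Origin: underside of the foot, below the place of the scale's axis.
- scale: Loose hand scale, hanging in the stand by its collar. Grey plastic housing 36 mm (x) x 22 mm (y) x 84 mm high; black collar 40 x 44 x 6 mm, its underside 28 mm above the origin, rests on the tines. Origin: centre of the housing's underside; z up, hook point at +x. With hook 0.19 kg. Lifted 10 mm, over the lips, it comes out to the stand's -x, and goes back in so.
- scale_grip (a point): Where to hold the hand scale: centre of its housing's upper part, 62 mm above the housing's underside, 22 mm below its top and 28 mm above the collar's top. Take it across the 22 mm (fingers closing along its y). Axes as the scale's.
- hook_seat (a point): Lowest point of the inside of the scale's steel hook, where a wire rests; 105.5 mm below the grip with no load, on the scale's axis. Hook wire 5 mm thick (underside 5 mm below this). Hook lies in the scale's x-z plane: shank at x = -13 mm, point at x = +13 mm, its top 10 mm above this; mouth 21 mm wide inside. Moves down with the spring. Axes as the scale's.
- hook (a joint): Extension of the scale's spring in m: 0 = fully up, grows as the hook is pulled down, end stop at 0.070; it must not be drawn hard towards it. 150 N/m, lightly damped (a 0.25 kg load draws about 0.018, 0.75 kg about 0.051 with the hook); its own hook draws 0.002.
- plain_tin: Bystander: a plain lidded tin without bail, 68 mm across, 58 high. Origin at its underside.
- mandrel: Bystander: a steel ring mandrel standing up, 44 mm foot, 120 high. Origin at its underside.
- bangle_a: Bystander: a flat steel bangle, 68 mm across. Origin at its underside.
- bangle_b: Bystander: a brass bangle, 62 mm across. Origin at its underside.
- hammer: Bystander: a hammer, 160 mm long. Origin at its underside.
- file: Bystander: a needle file with wooden handle, 180 mm long. Origin at its underside.
- bench_block: Bystander: a steel bench block 70 x 70 x 22 mm. Origin at its underside.

How it is judged:
By the outcome, as a careful person would: the job done as asked, in the order asked, and still so for the second after the job is handed in, with the robot touching nothing.
It also fails if it takes over 72 s, if anything falls off the work surface, if the arm or the gripper's body presses on something with over 40 N, if the wrist force passes 120 N, or if a joint passes its speed limit or range.

ROBOT

A 7-joint arm with a two-finger parallel gripper is mounted at the origin on the work surface. World frame = base frame: x ahead of the robot, y to its left, z up, the work surface at z = 0. Lengths are in m, angles in degrees, forces in N, time in s.
With the tool pointing down it reaches from about 0.425 to 0.875 m from the base axis. Payload 4.7 kg.
Tool frame: the origin (TCP) lies between the finger pads; the fingertips stand env.finger_overhang ahead of it and the grasp point (between the pads) lies 5 mm behind it (env.finger_overhang is the distance from the TCP to the fingertips, in m); z points along the fingers, y is the line along which they close (so a half turn about z gives the same grasp; the last joint's range is limited). The gripper opens to 87 mm and grips with 3 to 60 N. Pads are 19 mm wide; open, the fingers measure 117 mm over their backs; the gripper's body (75 mm by 190 mm) begins 51 mm behind the grasp point.
Start: joints at [-73.734, 18.392, -4.016, 83.108, 1.295, 78.541, -3.26], TCP at [0.173, 0.626, 0.209] pointing down, gripper open.
Joint ranges: [-163.93, 163.93], [-17.29, 119.83], [-79.2, 71.16], [3.27, 140.29], [-89.18, 269.18], [5.43, 117.66], [-154.24, 154.24]. Speed limits (degrees/s): [147.25, 147.25, 180, 180, 180, 180, 180].

INTERFACE

Orientations are given as [roll, pitch, yaw] about the fixed x, y, z axes, in that order (R = Rz(yaw) Ry(pitch) Rx(roll)).
In Python, from cell import telemetry, eyes, env, models gives the robot as it stands. The module is installed in compiled form; this text tells all that it offers.
- The arm moves only by the tool drive_tool, never from a script. Its arguments are lists of equal length, an entry for each row: "angular": the turn, a rotation vector about the tool's x, y, z in rad, a list of three; "delta_pos": the shift along the tool's x, y, z in cm, a list of three; "gripper": the finger opening in cm, from 0 to 8.7. A call has 1 to 20 rows; each row shifts and turns the commanded pose from where the row before left it, along the tool's axes as they then stand; what a row does not reach is not made up. A row lasts 1/10 s, in which the tool goes at most 50 mm and 8.59 degrees, less where a joint would pass 70% of its speed; a pose out of reach is approached as far as the arm can. A call with a gripper value outside its range is refused whole. The fingers move at their own pace and stop on an object; "squeeze" is the grip in N (left out, the last holds). Time passes only in rows, so rows that do not move let the fingers close. It gives the time, the measured TCP pose, the force, the opening and the grip force at its end, in the units of the state.
- telemetry.get_obs(): the state, without advancing time (a new reading comes with each control period).
- eyes.read_camera(name): name is "scene" or "top" or "wrist"; returns a dict with "pixels" (420x560x3 uint8, red, green, blue), "mtx" (3x3 intrinsics, pixels), "origin" and "orientation" of the camera in the world. Camera axes: x right, y down, z forward; pixel columns grow to the right and rows downward; lengths in m; the calibration is good to about 2 mm. A picture is of the moment at which its call begins. There is no depth.
- env.sign_off(): hands the job in; it is judged then, once.
Trained networks look in a picture, given as the dict that the camera call returned (one of the last four; its "shot" number tells which), for a name from the list of things; names that differ only in an ending like _2 or _b are one class to them, and where a whole thing is asked for, a point or a joint stands for the part that bears it (a point fixed in the world has none). Each returns a list of dicts, best first, with "p" (0 to 1); they miss things now and then, are a little off and sometimes report something else, mostly with a low value. They report only what shows in the picture. A call takes as long as a camera call.
- models.search_frame(picture, target): "centre" ([column, row] in pixels, amid what is visible of it).
- models.cut_out(picture, target): "pixels" (420x560 bool, what is visible of it) and "centre" ([column, row] in pixels, amid what is visible of it).
The state is a dict: "time_s": time; "qpos": joint angles; "joint_velocities": joint speeds; "effort": joint torques, N m; "tool_pos": TCP position; "tool_rot": TCP orientation; "force": force on the tool from outside, world axes, zero at the start; "wrist_torque": the same for the moment, N m; "grip_width": finger opening in m; "grasp_force": force on a finger pad.
Only numpy, scipy, OpenCV 4.12 (cv2) and the standard library are available. Lean on these libraries where they do the work, as an engineer would, in place of code of your own. Each camera call takes 0.05 s, during which the arm holds its last target. There are 200 camera calls.

## Working session

There is one attempt and no reset: what is moved stays moved. The work goes in short steps, Python scripts to look and compute and a tool call to move; the robot and the scene stay as the last step left them, time stands still between calls to the robot, and variables do not carry over. Pictures are saved under pics/ and viewed, at most 10 in all, crops included, and the job is handed in when it is done.

Besides the shell and the picture viewer there is one more tool, called after "Emit:" as name(argument=value, ...), one argument or row to a line, values as JSON. drive_tool: Moves the arm, as the interface text tells. Its arguments: {"type":"object","properties":{"angular":{"type":"array","items":{"type":"array","items":{"type":"number"}}},"delta_pos":{"type":"array","items":{"type":"array","items":{"type":"number"}}},"gripper":{"type":"array","items":{"type":"number"}},"squeeze":{"type":"number"}},"required":["angular","delta_pos","gripper"]}

```bash
mkdir -p pics
cat > h.py <<'E'
import numpy as np, cv2
from cell import telemetry, eyes, env, models
from scipy.spatial.transform import Rotation as R
def rot(o):
    o=np.array(o,float)
    if o.shape==(3,3): return o
    return R.from_euler('xyz',o,degrees=True).as_matrix()
def ray(p,px):
    d=np.linalg.inv(p['mtx'])@np.array([px[0],px[1],1.]); d=rot(p['orientation'])@d
    return np.array(p['origin']),d/np.linalg.norm(d)
def atz(p,px,z):
    o,d=ray(p,px); return o+d*(z-o[2])/d[2]
def proj(p,X):
    c=rot(p['orientation']).T@(np.asarray(X,float)-np.array(p['origin'])); q=p['mtx']@c; return q[:2]/q[2]
def tri(rs):
    A=0;b=0
    for o,d in rs:
        M=np.eye(3)-np.outer(d,d); A=A+M; b=b+M@o
    X=np.linalg.solve(A,b); return X,[np.linalg.norm((np.eye(3)-np.outer(d,d))@(X-o)) for o,d in rs]
def save(p,n): cv2.imwrite('pics/'+n,cv2.cvtColor(p['pixels'],cv2.COLOR_RGB2BGR))
E
python3 - <<'E'
from h import *
print(telemetry.get_obs(),env.finger_overhang)
P={}
for n in ['scene','top','wrist']:
    p=eyes.read_camera(n);P[n]=p;save(p,n+'1.png');print(n,p['origin'],p['orientation'],p['mtx'].tolist() if hasattr(p['mtx'],'tolist') else p['mtx'])
for n in ['scene','top']:
    for t in ['rest','tin','bail_top','stand','scale','scale_grip','hook_seat','plain_tin','mandrel']:
        print(n,t,[(np.round(r['centre'],1).tolist(),round(r['p'],2)) for r in models.search_frame(P[n],t)[:2]])
a=np.hstack([P['scene']['pixels'],P['top']['pixels']])
E
```

```text
{'time_s': 0.0, 'qpos': array([-73.73387023,  18.43804724,  -4.01473884,  83.17534231,
         1.29234282,  78.54219656,  -3.25999087]), 'joint_velocities': array([-0.02237507, -0.01863886,  0.0121461 , -0.03619185, -0.01005529,
       -0.04549301, -0.04084003]), 'effort': array([ 8.28935435e-05, -4.91290855e+01, -4.03806623e-01, -3.12519979e+01,
       -6.39367034e-02,  4.38642909e-02,  1.78449368e-04]), 'tool_pos': array([0.1731334 , 0.62590258, 0.20816905]), 'tool_rot': array([-1.79889509e+02,  3.53245558e-03,  1.64542360e+02]), 'force': array([0.87315965, 0.21100309, 0.42553543]), 'wrist_torque': array([ 0.03157148, -0.00104988, -0.04410873]), 'grasp_force': 0.0, 'grip_width': 0.08713484720011448} 0.014
scene [1.23973267 0.05990199 1.020771  ] [-142.72918719   -0.23625298   96.82389987] [[436.5420405918911, 0.0, 276.49264652241504], [0.0, 436.5420405918911, 207.35878434599923], [0.0, 0.0, 1.0]]
top [ 0.38492969 -0.03506173  1.3175518 ] [-170.77624907    0.55693387  -88.43939206] [[407.3994114523355, 0.0, 283.7482648114426], [0.0, 407.3994114523355, 209.30587161505736], [0.0, 0.0
[... 213 characters left out ...]
rest [([337.3, 257.3], 0.96)]
scene tin [([341.3, 239.0], 0.59)]
scene bail_top [([343.0, 242.2], 0.8)]
scene stand [([213.9, 209.7], 0.95)]
scene scale [([209.8, 153.6], 0.94)]
scene scale_grip [([208.0, 152.6], 0.65)]
scene hook_seat []
scene plain_tin []
scene mandrel [([283.9, 283.5], 0.75)]
top rest [([235.9, 214.2], 0.86), ([270.6, 220.8], 0.68)]
top tin [([227.3, 204.4], 0.57)]
top bail_top [([228.6, 206.5], 0.97)]
top stand [([336.6, 231.3], 0.67)]
top scale [([346.6, 225.9], 0.76), ([228.8, 204.0], 0.67)]
top scale_grip [([345.8, 222.6], 0.56), ([151.7, 258.0], 0.55)]
top hook_seat []
top plain_tin [([147.2, 255.7], 0.79), ([430.9, 263.8], 0.18)]
top mandrel [([271.7, 172.1], 0.54)]
```

View pics/scene1.png

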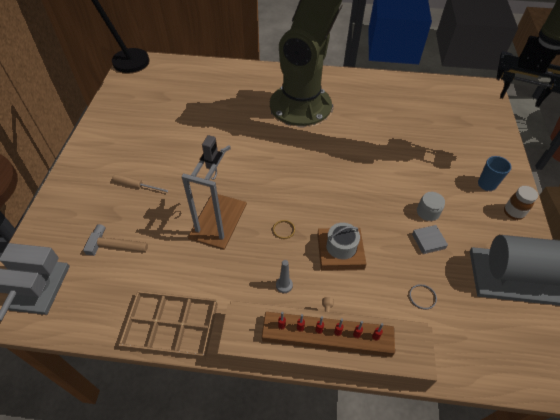

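View pics/top1.png

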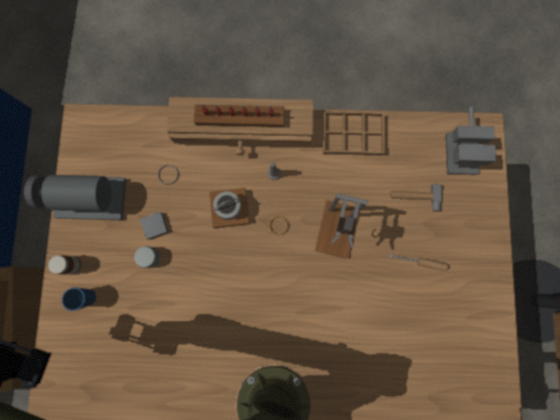

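The scene shows the stand around (215,210), with the scale at (209,150), and the rest and tin at (341,245). In the top view they are at (343,228) and (229,207). I'll enlarge those areas.

Run:
```python
from h import *
s=cv2.imread('pics/scene1.png');t=cv2.imread('pics/top1.png')
def c(im,x,y,w,h,k): return cv2.resize(im[y:y+h,x:x+w],None,fx=k,fy=k,interpolation=cv2.INTER_CUBIC)
A=np.hstack([c(s,165,125,100,125,4)[:, :400],np.vstack([c(s,300,205,80,62,5)[:250,:400],c(s,300,205,80,70,5)[250:350,:400],np.zeros((150,400,3),np.uint8)])])
cv2.imwrite('pics/a.png',A)
B=np.hstack([c(t,305,185,80,80,5),c(t,200,180,60,60,6)[:400,:360] if 0 else cv2.resize(c(t,200,180,60,60,6),(400,400))])
cv2.imwrite('pics/b.png',B)
```

```text
(no output)
```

View pics/a.png

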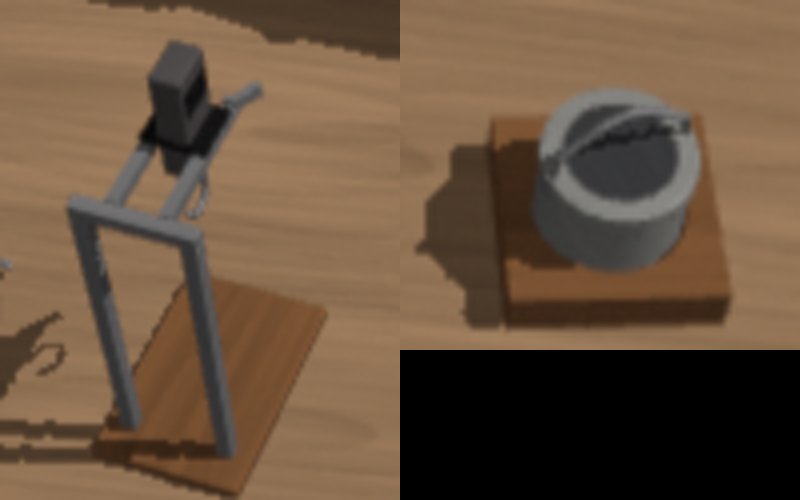

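View pics/b.png

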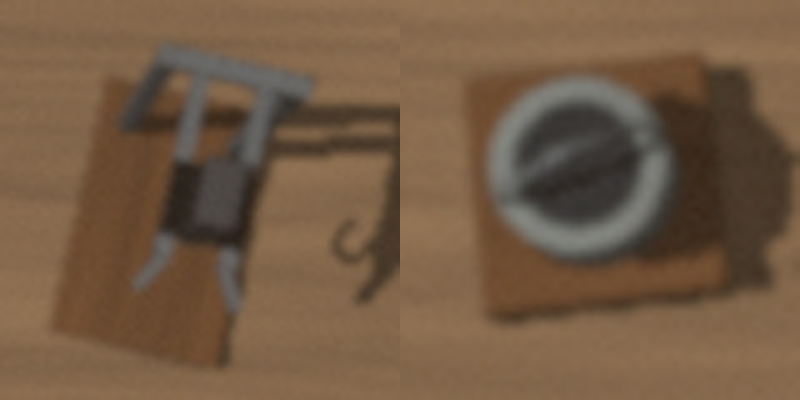

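The stand's open end faces the robot (image bottom in the top view). The yaw is about -12°, with collar corners at crop (175,162), (160,230) and (250,245). The bail runs from lower left to upper right in the top view, at crop (505,200)–(655,130). Next I'll fit the poses from corners.

```bash
cat > fit.py <<'E'
from h import *
from scipy.optimize import least_squares
P={n:eyes.read_camera(n) for n in ['scene','top']}
S=lambda u,v:('scene',(165+(u+.5)/4-.5,125+(v+.5)/4-.5))
S2=lambda u,v:('scene',(300+(u-400+.5)/5-.5,205+(v+.5)/5-.5))
T=lambda u,v:('top',(305+(u+.5)/5-.5,185+(v+.5)/5-.5))
T2=lambda u,v:('top',(200+(u-400+.5)/6.667-.5,180+(v+.5)/6.667-.5))
def fit(C,x0,lab):
    def X(q,m): 
        c,s=np.cos(q[2]),np.sin(q[2]); return [q[0]+c*m[0]-s*m[1],q[1]+s*m[0]+c*m[1],m[2]]
    f=lambda q:np.concatenate([proj(P[n],X(q,m))-px for m,(n,px) in C])
    r=least_squares(f,x0,loss='soft_l1'); print(lab,np.round(r.x[:2],4),np.rad2deg(r.x[2]).round(2)); print(f(r.x).reshape(-1,2).round(1).tolist()); return r.x
C=[((.02,.022,.251),T(175,162)),((-.02,.022,.251),T(160,230)),((-.02,-.022,.251),T(250,245)),
 ((.02,.022,.251),S(198,152)),((.02,-.022,.251),S(138,137)),((-.02,.022,.251),S(233,107))]
fit(C,[.5,-.2,-.2],'collar')
H=[((.018,.011,.301),T(205,155)),((-.018,-.011,.301),T(237,232)),((.018,.011,.301),S(187,75)),((.018,-.011,.301),S(150,77)),((-.018,.011,.301),S(203,46)),((-.018,-.011,.301),S(172,41))]
fit(H,[.5,-.2,-.2],'housing')
h=.058
Rr=[((h,h,.03),T2(468,80)),((h,-h,.03),T2(705,55)),((-h,-h,.03),T2(728,288)),((-h,h,.03),T2(488,318)),
 ((-h,-h,.03),S2(490,118)),((h,-h,.03),S2(507,303)),((h,h,.03),S2(728,297)),((-h,h,.03),S2(700,117))]
r=fit(Rr,[.5,.1,0],'rest')
B=[((0,.037,.095),T2(507,203)),((0,-.037,.095),T2(650,132)),((0,-.037,.095),S2(552,165)),((0,.037,.095),S2(688,122))]
fit(B,[.5,.1,.4],'bail')
b=[ray(P['scene'],(343,242.2)),ray(P['top'],(228.6,206.5))];print('bail net',tri(b))
b=[ray(P['scene'],(208,152.6)),ray(P['top'],(345.8,222.6))];print('grip net',tri(b))
E
python3 fit.py
```

```text
collar [ 0.5191 -0.1861] -10.06
[[-0.0, -0.6], [0.2, 0.5], [-1.2, 0.9], [1.3, 0.3], [-0.7, 0.2], [-1.4, 0.1]]
housing [ 0.5177 -0.1833] -7.09
[[-0.9, 0.3], [-0.4, 0.2], [-0.6, 2.7], [-0.3, 0.6], [0.4, -0.5], [-0.6, -0.9]]
rest [0.5969 0.1597] 7.97
[[-0.5, -0.3], [-0.3, -0.5], [-0.2, -0.1], [-0.5, -0.5], [-0.4, -0.3], [-0.4, -0.5], [0.0, 0.1], [-0.4, -0.7]]
bail [0.5973 0.1591] 26.8
[[-0.8, -1.7], [-0.1, -1.2], [0.2, -1.6], [-0.8, -1.1]]
bail net (array([0.59571117, 0.16132507, 0.04437467]), [np.float64(0.003116025890301602), np.float64(0.0031160258903015917)])
grip net (array([ 0.52506766, -0.1851069 ,  0.26599273]), [np.float64(0.0028464984871543466), np.float64(0.0028464984871544798)])
```

```bash
cat > plan.py <<'E'
from h import *
import sys
def plan(wps,step=3.5,dmax=8,yaw0=None,p0=None):
    """wps: (x,y,z,yaw); prints rows (tool axes, cm; yaw turn rad about tool z)"""
    s=telemetry.get_obs(); p=np.array(s['tool_pos'] if p0 is None else p0); y=s['tool_rot'][2] if yaw0 is None else yaw0
    for w in wps:
        d=(np.array(w[:3])-p)*100; dy=(w[3]-y+180)%360-180
        n=int(max(np.ceil(np.linalg.norm(d)/step),np.ceil(abs(dy)/dmax),1)); out=[]
        for i in range(n):
            a=np.deg2rad(y); v=d/n
            out.append([round(v[0]*np.cos(a)+v[1]*np.sin(a),2),round(v[0]*np.sin(a)-v[1]*np.cos(a),2),round(-v[2],2)]); y+=dy/n
        print(n,'rows turn',round(-np.deg2rad(dy/n),4),out); p=np.array(w[:3])
E
python3 - <<'E'
from plan import *
plan([(.173,.626,.209,171),(.173,.626,.42,171),(.45,.43,.42,171),(.6,.1,.42,171),(.518,-.184,.42,171)])
E
```

```text
1 rows turn -0.1126 [[np.float64(0.01), np.float64(-0.06), np.float64(0.03)]]
7 rows turn -0.0 [[np.float64(0.0), np.float64(0.0), np.float64(-3.01)], [np.float64(0.0), np.float64(0.0), np.float64(-3.01)], [np.float64(0.0), np.float64(0.0), np.float64(-3.01)], [np.float64(0.0), np.float64(0.0), np.float64(-3.01)], [np.float64(0.0), np.float64(0.0), np.float64(-3.01)], [np.float64(0.0), np.float64(0.0), np.float64(-3.01)], [np.float64(0.0), np.float64(0.0), np.float64(-3.01)]]
10 rows turn -0.0 [[np.float64(-3.04), np.float64(-1.5), np.float64(-0.0)], [np.float64(-3.04), np.float64(-1.5), np.float64(-0.0)], [np.float64(-3.04), np.float64(-1.5), np.float64(-0.0)], [np.float64(-3.04), np.float64(-1.5), np.float64(-0.0)], [np.float64(-3.04), np.float64(-1.5), np.float64(-0.0)], [np.float64(-3.04), np.float64(-1.5), np.float64(-0.0)], [np.float64(-3.04), np.float64(-1.5), np.float64(-0.0)], [np.float64(-3.04), np.float64(-1.5), np.float64(-0.0)], [np.float64(-3.04), np.float64(-1.5), np.float64(-0.0)], [np.float64(-3.04), np.float64(-1.5), np.float64(-0.0)]]
11 rows turn -0.0 [[np.float64
[... 457 characters left out ...]
float64(-1.82), np.float64(-2.75), np.float64(-0.0)], [np.float64(-1.82), np.float64(-2.75), np.float64(-0.0)], [np.float64(-1.82), np.float64(-2.75), np.float64(-0.0)]]
9 rows turn -0.0 [[np.float64(0.41), np.float64(-3.26), np.float64(-0.0)], [np.float64(0.41), np.float64(-3.26), np.float64(-0.0)], [np.float64(0.41), np.float64(-3.26), np.float64(-0.0)], [np.float64(0.41), np.float64(-3.26), np.float64(-0.0)], [np.float64(0.41), np.float64(-3.26), np.float64(-0.0)], [np.float64(0.41), np.float64(-3.26), np.float64(-0.0)], [np.float64(0.41), np.float64(-3.26), np.float64(-0.0)], [np.float64(0.41), np.float64(-3.26), np.float64(-0.0)], [np.float64(0.41), np.float64(-3.26), np.float64(-0.0)]]
```

Emit:
drive_tool(
  angular=[
    [0,0,-0.113],
    [0,0,0],
    [0,0,0],
    [0,0,0],
    [0,0,0],
    [0,0,0],
    [0,0,0],
    [0,0,0],
    [0,0,0],
    [0,0,0],
    [0,0,0],
    [0,0,0],
    [0,0,0],
    [0,0,0],
    [0,0,0],
    [0,0,0],
    [0,0,0],
    [0,0,0],
  ],
  delta_pos=[
    [0,0,0],
    [0,0,-3],
    [0,0,-3],
    [0,0,-3],
    [0,0,-3],
    [0,0,-3],
    [0,0,-3],
    [0,0,-3],
    [-3.04,-1.5,0],
    [-3.04,-1.5,0],
    [-3.04,-1.5,0],
    [-3.04,-1.5,0],
    [-3.04,-1.5,0],
    [-3.04,-1.5,0],
    [-3.04,-1.5,0],
    [-3.04,-1.5,0],
    [-3.04,-1.5,0],
    [-3.04,-1.5,0],
  ],
  gripper=[8.7,8.7,8.7,8.7,8.7,8.7,8.7,8.7,8.7,8.7,8.7,8.7,8.7,8.7,8.7,8.7,8.7,8.7],
)

```text
time_s: 2.95
tool_pos: [0.4511, 0.4299, 0.4195]
tool_rot: [180.0, 0.0, 171.0]
force: [0.0, 0.6, -0.2]
grip_width: 0.0869
grasp_force: 0.0
```

Emit:
drive_tool(
  angular=[
    [0,0,0],
    [0,0,0],
    [0,0,0],
    [0,0,0],
    [0,0,0],
    [0,0,0],
    [0,0,0],
    [0,0,0],
    [0,0,0],
    [0,0,0],
    [0,0,0],
    [0,0,0],
    [0,0,0],
    [0,0,0],
    [0,0,0],
    [0,0,0],
    [0,0,0],
    [0,0,0],
    [0,0,0],
    [0,0,0],
  ],
  delta_pos=[
    [-1.82,-2.75,0],
    [-1.82,-2.75,0],
    [-1.82,-2.75,0],
    [-1.82,-2.75,0],
    [-1.82,-2.75,0],
    [-1.82,-2.75,0],
    [-1.82,-2.75,0],
    [-1.82,-2.75,0],
    [-1.82,-2.75,0],
    [-1.82,-2.75,0],
    [-1.82,-2.75,0],
    [0.41,-3.26,0],
    [0.41,-3.26,0],
    [0.41,-3.26,0],
    [0.41,-3.26,0],
    [0.41,-3.26,0],
    [0.41,-3.26,0],
    [0.41,-3.26,0],
    [0.41,-3.26,0],
    [0.41,-3.26,0],
  ],
  gripper=[8.7,8.7,8.7,8.7,8.7,8.7,8.7,8.7,8.7,8.7,8.7,8.7,8.7,8.7,8.7,8.7,8.7,8.7,8.7,8.7],
)

```text
time_s: 4.95
tool_pos: [0.5178, -0.1844, 0.4195]
tool_rot: [180.0, 0.0, 171.0]
force: [0.2, -0.3, 0.0]
grip_width: 0.0867
grasp_force: 0.0
```

Run:
```python
from h import *
p=eyes.read_camera('wrist');s=telemetry.get_obs();print(s['tool_pos'],s['tool_rot'],s['force'],s['time_s'],s['qpos'])
cv2.imwrite('pics/w2.png',cv2.resize(cv2.cvtColor(p['pixels'],cv2.COLOR_RGB2BGR),(800,600),interpolation=cv2.INTER_CUBIC))
np.savez('w2.npz',**{k:np.array(v) for k,v in p.items()})
print(p['origin'],p['orientation'])
for t in ['scale','scale_grip','stand']:print(t,[(r['centre'],r['p']) for r in models.search_frame(p,t)[:2]])
```

```text
[ 0.5150508  -0.19169777  0.41989196] [-1.79780395e+02  4.13175148e-02  1.70472693e+02] [-3.06797818 -4.64653246  0.00632564] 5.0 [-10.12987135   5.01773767  30.51060174  76.02703051  -2.36995442
  99.55748523 100.36001075]
[ 0.44222624 -0.1729544   0.59522742] [1.64056775e+02 1.96011127e-02 8.10224208e+01]
scale [([278.3, 190.6], 0.94)]
scale_grip [([277.0, 194.8], 0.94), ([275.0, 170.7], 0.25)]
stand [([278.2, 172.2], 0.93)]
```

View pics/w2.png

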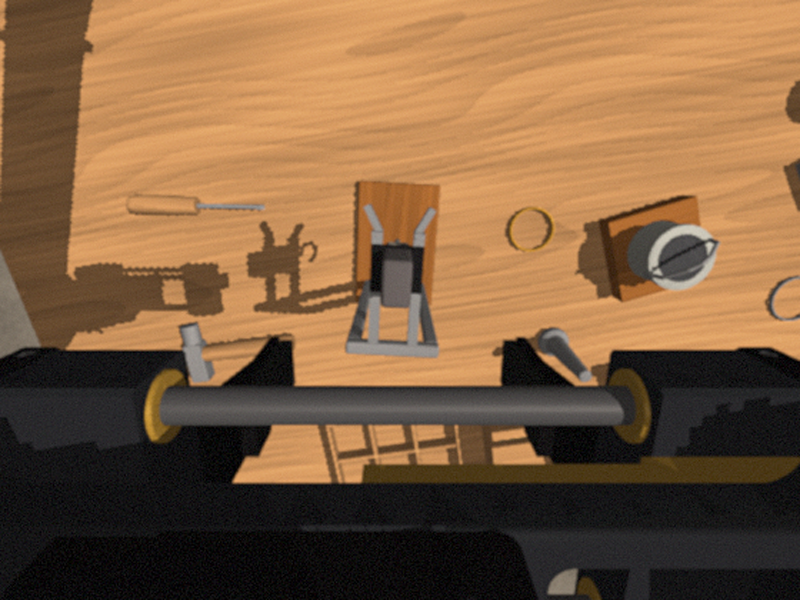

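The wrist view shows the scale in the fork at (397,275), with crossbar ends near (348,350) and (437,353), and the rest and tin at (670,250). The arm was still settling, so I'll let it settle and take a close crop.

Emit:
drive_tool(
  angular=[
    [0,0,0],
    [0,0,0],
    [0,0,0],
    [0,0,0],
  ],
  delta_pos=[
    [0,0,0],
    [0,0,0],
    [0,0,0],
    [0,0,0],
  ],
  gripper=[5.0,5.0,5.0,5.0],
)

```text
time_s: 5.55
tool_pos: [0.5187, -0.1825, 0.4192]
tool_rot: [180.0, -0.0, 171.1]
force: [0.7, 0.4, 0.1]
grip_width: 0.063
grasp_force: 0.0
```

Run:
```python
from h import *
p=eyes.read_camera('wrist');s=telemetry.get_obs();print(s['tool_pos'],s['tool_rot'],s['force'],s['time_s'])
np.savez('w3.npz',**{k:np.array(v) for k,v in p.items()})
im=cv2.cvtColor(p['pixels'],cv2.COLOR_RGB2BGR)
c=lambda x,y,w,h,k:cv2.resize(im[y:y+h,x:x+w],None,fx=k,fy=k,interpolation=cv2.INTER_CUBIC)
cv2.imwrite('pics/w3.png',np.hstack([c(235,120,80,120,5),np.vstack([c(410,120,100,100,4),np.zeros((200,400,3),np.uint8)])]))
```

```text
[ 0.51857819 -0.182707    0.41920089] [ 1.79997448e+02 -3.86868788e-03  1.71072900e+02] [ 0.96156652 -0.61482534 -0.33664769] 5.6
```

View pics/w3.png

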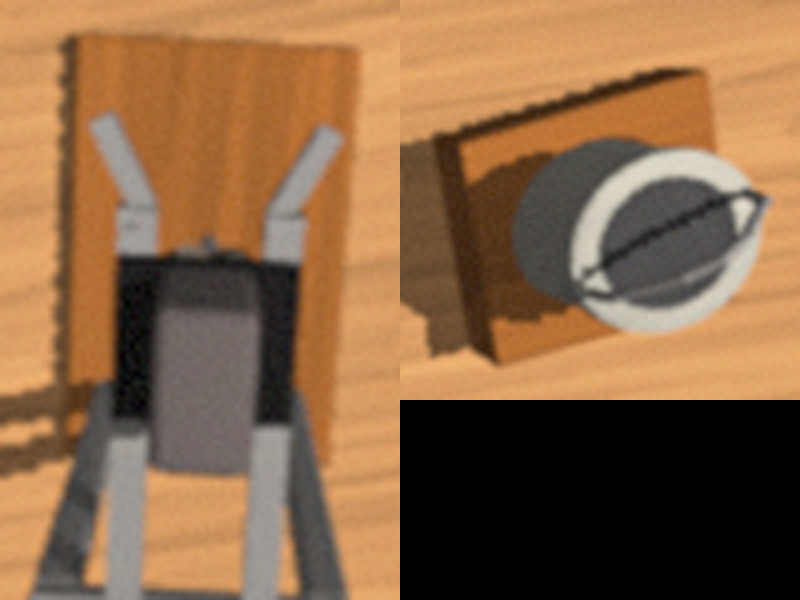

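The crop shows collar corners at (118,256), (300,265), (113,420) and (293,428), and housing top corners at (162,310), (262,312), (155,465) and (248,472). The lid centre is at (667,240), and the bail arcs from (588,288) to (765,200).

```bash
cat > fit2.py <<'E'
from h import *
import fit as F
P=F.P; d=np.load('w3.npz'); P['w']={k:d[k] for k in d.files}
W=lambda u,v:('w',(235+(u+.5)/5-.5,120+(v+.5)/5-.5))
V=lambda u,v:('w',(410+(u-400+.5)/4-.5,120+(v+.5)/4-.5))
print('---')
Cw=[((-.02,-.022,.251),W(118,256)),((-.02,.022,.251),W(300,265)),((.02,-.022,.251),W(113,422)),((.02,.022,.251),W(293,428))]
Hw=[((-.018,-.011,.301),W(161,310)),((-.018,.011,.301),W(262,312)),((.018,-.011,.301),W(154,466)),((.018,.011,.301),W(249,472))]
F.fit(Cw,[.5,-.2,-.2],'collar w');F.fit(Hw,[.5,-.2,-.2],'housing w')
F.fit(Cw+Hw+F.C+F.H,[.5,-.2,-.2],'scale all')
print('lid',atz(P['w'],V(667,240)[1],.080))
B=[((0,-.038,.094),V(588,288)),((0,.038,.094),V(763,200))]
F.fit(B,[.6,.16,.4],'bail w')
h=.058
F.fit([((-h,-h,.03),V(462,143)),((-h,h,.03),V(706,70)),((h,-h,.03),V(498,365))],[.6,.16,.1],'rest w')
f=[W(78,35)[1],W(357,48)[1]];a,b=[atz(P['w'],q,.012) for q in f];print('foot',a,b,np.linalg.norm(a-b),np.rad2deg(np.arctan2(*(b-a)[:2])))
# tine: left inner/outer edges
for q in [(118,225),(156,225),(265,225),(304,225),(106,570),(141,570),(245,570),(281,570)]: print('tine',q,atz(P['w'],W(*q)[1],.245).round(4))
E
python3 fit2.py | sed '1,/---/d'
```

```text
collar w [ 0.5178 -0.1855] -11.22
[[-0.5, 0.2], [0.6, -0.1], [-0.2, -0.1], [0.1, 0.1]]
housing w [ 0.5168 -0.1849] -12.47
[[-0.7, -1.6], [0.8, -0.7], [-1.1, 1.2], [1.0, 1.2]]
scale all [ 0.5177 -0.1851] -11.21
[[-0.2, 0.0], [0.9, -0.3], [0.1, -0.3], [0.5, -0.1], [-1.2, -0.6], [0.4, -0.1], [-0.8, 2.2], [1.3, 1.8], [-0.2, -0.2], [-0.3, 0.9], [-1.8, 1.6], [1.6, 0.0], [-0.2, -0.4], [-0.8, -0.1], [0.4, 0.1], [-0.2, 0.5], [-2.0, 2.8], [-1.5, 0.2], [0.0, -0.3], [-0.8, -1.0]]
lid [0.59409779 0.1600581  0.08      ]
bail w [0.5924 0.1544] 20.8
[[0.7, -0.2], [-0.7, 0.2]]
rest w [0.5953 0.1597] 8.09
[[-0.5, -0.1], [0.5, -0.2], [-0.1, 0.4]]
foot [ 0.44308224 -0.22494916  0.012     ] [ 0.46432433 -0.12044109  0.012     ] 0.10664503855498486 11.489301604246037
tine (118, 225) [ 0.4874 -0.2019  0.245 ]
tine (156, 225) [ 0.4888 -0.193   0.245 ]
tine (265, 225) [ 0.4928 -0.1675  0.245 ]
tine (304, 225) [ 0.4942 -0.1583  0.245 ]
tine (106, 570) [ 0.573 -0.22   0.245]
tine (141, 570) [ 0.5743 -0.2112  0.245 ]
tine (245, 570) [ 0.5784 -0.1852  0.245 ]
tine (281, 570) [ 0.5798 -0.1762  0.245 ]
```

Emit:
drive_tool(
  angular=[
    [0,0,0.04],
    [0,0,0],
    [0,0,0],
    [0,0,0],
    [0,0,0],
    [0,0,0],
    [0,0,0],
    [0,0,0],
    [0,0,0],
    [0,0,0],
  ],
  delta_pos=[
    [0,0,0],
    [0.02,-0.1,1],
    [0,0,2],
    [0,0,2],
    [0,0,2],
    [0,0,1],
    [0,0,0.5],
    [0,0,0],
    [0,0,0],
    [0,0,0],
  ],
  gripper=[5.0,5.0,5.0,5.0,5.0,5.0,5.0,5.0,5.0,5.0],
)

```text
time_s: 6.7
tool_pos: [0.5184, -0.1844, 0.3352]
tool_rot: [180.0, 0.1, 168.7]
force: [0.2, -0.0, 0.7]
grip_width: 0.0503
grasp_force: 0.0
```

Run:
```python
from plan import *
s=telemetry.get_obs();print(s['tool_pos'],s['tool_rot'],s['force'],s['joint_velocities'].round(2))
plan([(.5177,-.1853,.274,168.7)],step=50)
```

```text
[ 0.51841399 -0.18438636  0.33520504] [1.79999772e+02 9.55016280e-02 1.68725017e+02] [ 0.2081262  -0.01488623  0.67398031] [ 0.11  0.03 -0.    0.17  0.09 -0.08 -0.01]
1 rows turn 0.0004 [[np.float64(0.05), np.float64(-0.1), np.float64(6.12)]]
```

Emit:
drive_tool(
  angular=[
    [0,0,0],
    [0,0,0],
    [0,0,0],
    [0,0,0],
    [0,0,0],
    [0,0,0],
    [0,0,0],
    [0,0,0],
    [0,0,0],
    [0,0,0],
    [0,0,0],
    [0,0,0],
    [0,0,0],
    [0,0,0],
    [0,0,0],
    [0,0,0],
    [0,0,0],
  ],
  delta_pos=[
    [0.05,-0.1,0.8],
    [0,0,1.5],
    [0,0,1.7],
    [0,0,1.2],
    [0,0,0.6],
    [0,0,0.3],
    [0,0,0],
    [0,0,0],
    [0,0,0],
    [0,0,0],
    [0,0,0],
    [0,0,0],
    [0,0,0],
    [0,0,0],
    [0,0,0],
    [0,0,0],
    [0,0,0],
  ],
  gripper=[5.0,5.0,5.0,5.0,5.0,5.0,5.0,4.5,4.0,3.5,3.1,2.8,2.5,2.2,2.0,1.8,1.8],
  squeeze=25,
)

```text
time_s: 8.4
tool_pos: [0.5173, -0.185, 0.2732]
tool_rot: [180.0, 0.0, 168.7]
force: [0.2, -0.6, -0.4]
grip_width: 0.0218
grasp_force: 25.0
```

Emit:
drive_tool(
  angular=[
    [0,0,0],
    [0,0,0],
    [0,0,0],
  ],
  delta_pos=[
    [0,0,0],
    [0,0,0],
    [0,0,0],
  ],
  gripper=[1.5,1.5,1.5],
)

```text
time_s: 8.7
tool_pos: [0.5173, -0.1851, 0.2732]
tool_rot: [180.0, -0.0, 168.7]
force: [0.0, -0.3, -0.0]
grip_width: 0.022
grasp_force: 25.0
```

Emit:
drive_tool(
  angular=[
    [0,0,0],
    [0,0,0],
    [0,0,0],
    [0,0,0],
    [0,0,0],
    [0,0,0],
    [0,0,0],
    [0,0,0],
    [0,0,0],
    [0,0,0],
    [0,0,0],
    [0,0,0],
    [0,0,0],
    [0,0,0],
    [0,0,0],
    [0,0,0],
  ],
  delta_pos=[
    [0,0,-0.2],
    [0,0,-0.4],
    [0,0,-0.4],
    [0,0,-0.3],
    [0,0,-0.1],
    [0,0,0],
    [0.4,0,0],
    [0.8,0,0],
    [1,0,0],
    [1,0,0],
    [1.2,0,0],
    [1.2,0,0],
    [1.2,0,0],
    [1,0,0],
    [0.6,0,0],
    [0.2,0,0],
  ],
  gripper=[1.5,1.5,1.5,1.5,1.5,1.5,1.5,1.5,1.5,1.5,1.5,1.5,1.5,1.5,1.5,1.5],
)

```text
time_s: 10.3
tool_pos: [0.4324, -0.1681, 0.2875]
tool_rot: [180.0, 0.0, 168.7]
force: [-0.2, -0.7, -2.6]
grip_width: 0.0219
grasp_force: 25.0
```

Run:
```python
from plan import *
s=telemetry.get_obs();print(s['tool_pos'],s['tool_rot'],s['force'],s['grip_width'])
p=eyes.read_camera('scene')
im=cv2.cvtColor(p['pixels'],cv2.COLOR_RGB2BGR)
cv2.imwrite('pics/s4.png',cv2.resize(im[90:250,150:380],None,fx=3.4,fy=3.4,interpolation=cv2.INTER_CUBIC))
```

```text
[ 0.43244032 -0.16814715  0.28747684] [1.79969613e+02 4.20272141e-02 1.68725334e+02] [-0.15758867 -0.66515573 -2.61617456] 0.02192577220339012
```

View pics/s4.png

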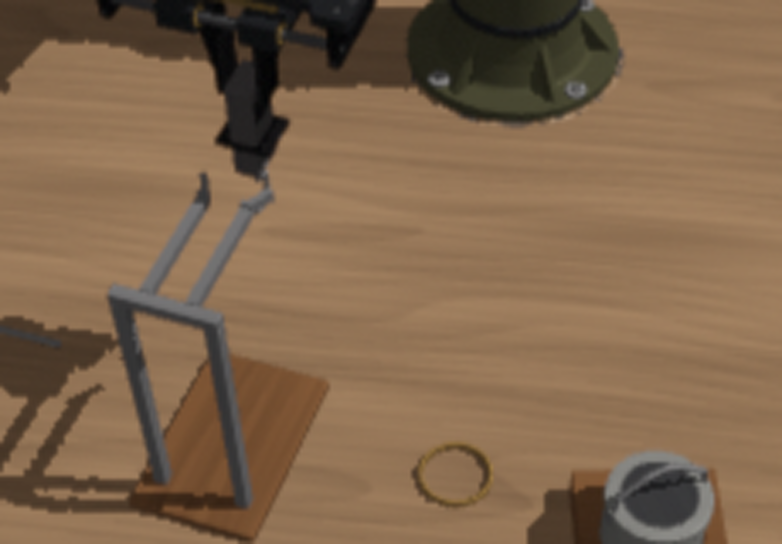

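The scale is out and held, clear of the tine mouths (crop (250,165) against tine tips (205,180) and (265,195)). I'll move sideways first, then hover beside the tin to measure the bail.

Run:
```python
from plan import *
plan([(.435,-.07,.30,177),(.58,.02,.30,190)],step=2.2,p0=(.4324,-.168,.2875),yaw0=168.7)
```

```text
5 rows turn -0.029 [[np.float64(0.33), np.float64(1.93), np.float64(-0.25)], [np.float64(0.28), np.float64(1.94), np.float64(-0.25)], [np.float64(0.22), np.float64(1.95), np.float64(-0.25)], [np.float64(0.16), np.float64(1.95), np.float64(-0.25)], [np.float64(0.11), np.float64(1.96), np.float64(-0.25)]]
8 rows turn -0.0284 [[np.float64(-1.75), np.float64(1.22), np.float64(-0.0)], [np.float64(-1.78), np.float64(1.17), np.float64(-0.0)], [np.float64(-1.82), np.float64(1.12), np.float64(-0.0)], [np.float64(-1.85), np.float64(1.07), np.float64(-0.0)], [np.float64(-1.88), np.float64(1.01), np.float64(-0.0)], [np.float64(-1.91), np.float64(0.96), np.float64(-0.0)], [np.float64(-1.93), np.float64(0.9), np.float64(-0.0)], [np.float64(-1.96), np.float64(0.85), np.float64(-0.0)]]
```

Emit:
drive_tool(
  angular=[
    [0,0,-0.029],
    [0,0,-0.029],
    [0,0,-0.029],
    [0,0,-0.029],
    [0,0,-0.029],
    [0,0,-0.028],
    [0,0,-0.028],
    [0,0,-0.028],
    [0,0,-0.028],
    [0,0,-0.028],
    [0,0,-0.028],
    [0,0,-0.028],
    [0,0,-0.028],
    [0,0,0],
    [0,0,0],
    [0,0,0],
    [0,0,0],
    [0,0,0],
  ],
  delta_pos=[
    [0.2,1,-0.3],
    [0.3,2,-0.3],
    [0.2,2.4,-0.3],
    [0.2,2.4,-0.3],
    [0.1,2,-0.1],
    [-1.75,1.2,0],
    [-1.8,1.2,0],
    [-1.8,1.1,0],
    [-1.85,1.1,0],
    [-1.9,1,0],
    [-1.9,0.95,0],
    [-1.9,0.9,0],
    [-1.4,0.6,0],
    [-0.6,0.25,0],
    [0,0,0],
    [0,0,0],
    [0,0,0],
    [0,0,0],
  ],
  gripper=[1.5,1.5,1.5,1.5,1.5,1.5,1.5,1.5,1.5,1.5,1.5,1.5,1.5,1.5,1.5,1.5,1.5,1.5],
)

```text
time_s: 12.15
tool_pos: [0.5808, 0.0199, 0.3006]
tool_rot: [180.0, 0.0, -170.2]
force: [-0.4, 0.2, -1.8]
grip_width: 0.0215
grasp_force: 25.0
```

Run:
```python
from plan import *
p=eyes.read_camera('wrist');s=telemetry.get_obs();print(s['tool_pos'],s['tool_rot'],s['force'],s['grip_width'])
for t in ['tin','bail_top','rest']:print(t,[(np.round(r['centre'],1),r['p']) for r in models.search_frame(p,t)[:2]])
np.savez('w5.npz',**{k:np.array(v) for k,v in p.items()})
im=cv2.cvtColor(p['pixels'],cv2.COLOR_RGB2BGR)
cx,cy=proj(p,(.595,.16,.09)).astype(int);print(cx,cy); x0,y0=max(cx-65,0),max(cy-60,0)
print(x0,y0)
cv2.imwrite('pics/w5.png',cv2.resize(im[y0:y0+120,x0:x0+130],None,fx=5,fy=5,interpolation=cv2.INTER_CUBIC))
```

```text
[0.5808302  0.01998429 0.30063711] [ 1.79988225e+02  3.01576892e-02 -1.70181211e+02] [ 0.01323573  0.76604624 -2.85798746] 0.02203462306616674
tin [(array([371.2, 202. ]), 0.89)]
bail_top [(array([370.7, 204.3]), 0.81)]
rest [(array([368.6, 203.9]), 0.69)]
377 209
312 149
```

View pics/w5.png

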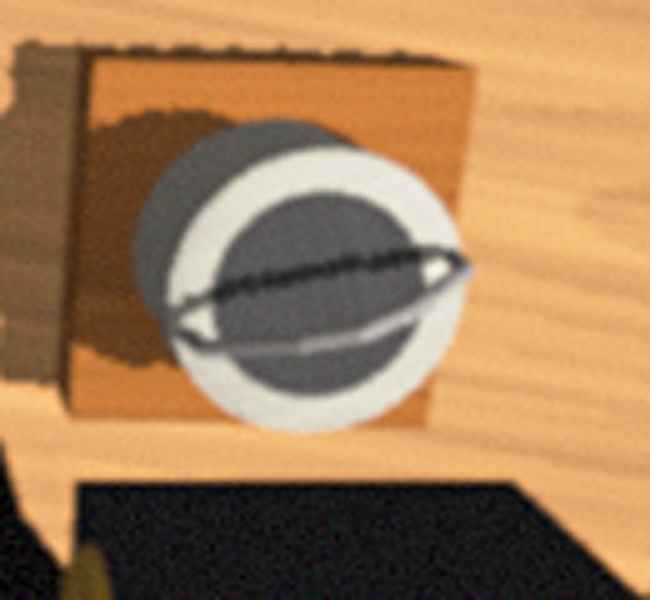

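The bail arcs from (178,332) through (245,350), (300,347), (360,335) and (420,305) to (460,270). The lid circle is centred near (317,290), with rest corners at (92,58), (473,68) and (70,413).

Run:
```python
from h import *
from scipy.optimize import least_squares
from scipy.interpolate import PchipInterpolator as I
d=np.load('w5.npz');p={k:d[k] for k in d.files}
px=lambda u,v:np.array([312+(u+.5)/5-.5,149+(v+.5)/5-.5])
zz=I([-.039,-.036,-.014,0,.014,.036,.039],[.082,.094,.1105,.115,.1105,.094,.082])
print('lid',atz(p,px(317,290),.08))
pts=[px(*q) for q in [(178,328),(200,345),(245,350),(300,347),(360,335),(420,305),(445,288),(464,265)]]
def res(q):
    r=[]
    for a,t in zip(pts,q[3:]):
        X=[q[0]-np.sin(q[2])*t,q[1]+np.cos(q[2])*t,zz(np.clip(t,-.039,.039))]; r+=list(proj(p,X)-a)
    return np.array(r+list((q[:2]-[.595,.16])*100))
r=least_squares(res,[.595,.16,.4]+list(np.linspace(-.038,.038,8)))
print(r.x[:2],np.rad2deg(r.x[2]),r.x[3:].round(3)); print(res(r.x).round(1))
h=.058
f=lambda q:np.concatenate([proj(p,[q[0]+np.cos(q[2])*a-np.sin(q[2])*b,q[1]+np.sin(q[2])*a+np.cos(q[2])*b,.03])-px(*c) for a,b,c in [(-h,-h,(92,58)),(-h,h,(473,68)),(h,-h,(70,413)),(h,h,(430,426))]])
q=least_squares(f,[.595,.16,.1]);print('rest',q.x,f(q.x).round(1))
```

```text
lid [0.59434898 0.15976032 0.08      ]
[0.59571898 0.15959802] 26.394718249721322 [-0.039 -0.036 -0.027 -0.014  0.     0.019  0.028  0.037]
[ 0.4  1.4  0.  -0.  -0.  -0.5 -0.1 -1.  -0.2 -0.6  0.   0.1  0.4  0.5
 -0.5  0.3  0.1 -0. ]
rest [0.59495866 0.15969737 0.15220664] [ 0.1 -0.1  0.8 -0.6 -0.3  1.1 -0.6 -0.2]
```

Run:
```python
from plan import *
plan([(.5458,.1356,.30,206)],step=1.5)
```

```text
9 rows turn -0.0313 [[np.float64(0.17), np.float64(1.33), np.float64(0.01)], [np.float64(0.12), np.float64(1.33), np.float64(0.01)], [np.float64(0.08), np.float64(1.34), np.float64(0.01)], [np.float64(0.04), np.float64(1.34), np.float64(0.01)], [np.float64(-0.0), np.float64(1.34), np.float64(0.01)], [np.float64(-0.04), np.float64(1.34), np.float64(0.01)], [np.float64(-0.09), np.float64(1.34), np.float64(0.01)], [np.float64(-0.13), np.float64(1.33), np.float64(0.01)], [np.float64(-0.17), np.float64(1.33), np.float64(0.01)]]
```

Emit:
drive_tool(
  angular=[
    [0,0,-0.031],
    [0,0,-0.031],
    [0,0,-0.031],
    [0,0,-0.031],
    [0,0,-0.031],
    [0,0,-0.031],
    [0,0,-0.031],
    [0,0,-0.031],
    [0,0,-0.033],
    [0,0,0],
    [0,0,0],
    [0,0,0],
    [0,0,0],
    [0,0,0],
    [0,0,0],
    [0,0,0],
    [0,0,0],
    [0,0,0],
  ],
  delta_pos=[
    [0.1,0.7,0],
    [0.1,1.3,0],
    [0.1,1.5,0],
    [0.1,1.7,0],
    [0,1.7,0],
    [0,1.7,0],
    [-0.1,1.5,0],
    [-0.1,1.3,0.2],
    [-0.2,0.6,0.6],
    [0,0,1],
    [0,0,1.2],
    [0,0,1.2],
    [0,0,1.2],
    [0,0,0.8],
    [0,0,0.3],
    [0,0,0],
    [0,0,0],
    [0,0,0],
  ],
  gripper=[1.5,1.5,1.5,1.5,1.5,1.5,1.5,1.5,1.5,1.5,1.5,1.5,1.5,1.5,1.5,1.5,1.5,1.5],
)

```text
time_s: 14.15
tool_pos: [0.5465, 0.1358, 0.236]
tool_rot: [-180.0, 0.1, -154.0]
force: [-0.2, -0.2, -2.8]
grip_width: 0.0219
grasp_force: 25.0
```

Run:
```python
from plan import *
s=telemetry.get_obs();print(s['tool_pos'],s['tool_rot'],s['force'],s['grip_width'],s['qpos'].round(0))
plan([(.5458,.1356,.195,206)],step=50)
```

```text
[0.54651879 0.13581832 0.23598848] [-1.79992085e+02  7.74099498e-02 -1.54030732e+02] [-0.23580223 -0.18027992 -2.80191507] 0.021883144952791724 [-27.   7.  12.  94.  -1.  79. 101.]
1 rows turn -0.0005 [[np.float64(0.07), np.float64(0.01), np.float64(4.1)]]
```

Descend behind the bail, then look from the scene camera before going under.

Emit:
drive_tool(
  angular=[
    [0,0,0],
    [0,0,0],
    [0,0,0],
    [0,0,0],
    [0,0,0],
    [0,0,0],
    [0,0,0],
    [0,0,0],
    [0,0,0],
    [0,0,0],
  ],
  delta_pos=[
    [0.07,0,0.4],
    [0,0,0.8],
    [0,0,0.9],
    [0,0,0.9],
    [0,0,0.7],
    [0,0,0.3],
    [0,0,0.1],
    [0,0,0],
    [0,0,0],
    [0,0,0],
  ],
  gripper=[1.5,1.5,1.5,1.5,1.5,1.5,1.5,1.5,1.5,1.5],
)

```text
time_s: 15.15
tool_pos: [0.5458, 0.1355, 0.1947]
tool_rot: [-180.0, 0.1, -154.0]
force: [0.0, -0.6, -2.9]
grip_width: 0.0214
grasp_force: 25.0
```

Run:
```python
from plan import *
s=telemetry.get_obs();print(s['tool_pos'],s['tool_rot'],s['force'],s['grip_width'])
p=eyes.read_camera('scene')
im=cv2.cvtColor(p['pixels'],cv2.COLOR_RGB2BGR)
a=np.deg2rad(26);ux=np.array([np.cos(a),np.sin(a),0]);ax=np.array([*s['tool_pos'][:2],0])
sz=s['tool_pos'][2]-.0997
for n,X in dict(seat=ax+[0,0,sz],seatbottom=ax+[0,0,sz-.005],tip=ax+ux*.013+[0,0,sz+.010],apex=[.5952,.1597,.115]).items(): print(n,((proj(p,X)-[310,190])*8).round())
cv2.imwrite('pics/s6.png',cv2.resize(im[190:265,310:400],None,fx=8,fy=8,interpolation=cv2.INTER_CUBIC))
```

```text
[0.54576782 0.13545403 0.19472888] [-1.79995916e+02  5.12447545e-02 -1.54033635e+02] [ 0.02316152 -0.58619251 -2.88583182] 0.02140335921765329
seat [199. 199.]
seatbottom [197. 208.]
tip [219. 211.]
apex [277. 295.]
```

View pics/s6.png

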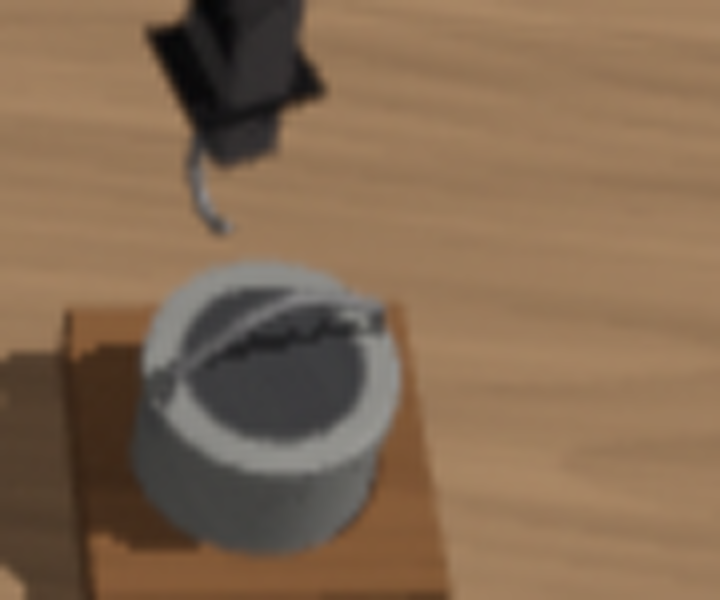

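The hook tip is at crop (225,228), about 2 px from its prediction. The apex shows at (277,305) with a similar offset, so the alignment holds. Next I go forward 5.5 cm under the bail.

Emit:
drive_tool(
  angular=[
    [0,0,0],
    [0,0,0],
    [0,0,0],
    [0,0,0],
    [0,0,0],
    [0,0,0],
    [0,0,0],
    [0,0,0],
    [0,0,0],
    [0,0,0],
    [0,0,0],
    [0,0,0],
  ],
  delta_pos=[
    [-0.3,0,0],
    [-0.6,0,0],
    [-0.8,0,0],
    [-0.8,0,0],
    [-0.8,0,0],
    [-0.8,0,0],
    [-0.7,0,0],
    [-0.5,0,0],
    [-0.2,0,0],
    [0,0,0],
    [0,0,0],
    [0,0,0],
  ],
  gripper=[1.5,1.5,1.5,1.5,1.5,1.5,1.5,1.5,1.5,1.5,1.5,1.5],
)

```text
time_s: 16.4
tool_pos: [0.5948, 0.1593, 0.1944]
tool_rot: [180.0, 0.0, -154.0]
force: [-0.0, -0.5, -1.2]
grip_width: 0.0218
grasp_force: 25.0
```

Run:
```python
from plan import *
s=telemetry.get_obs();print(s['tool_pos'],s['tool_rot'],s['force'],s['grip_width'])
p=eyes.read_camera('scene');save(p,'s7.png')
im=cv2.cvtColor(p['pixels'],cv2.COLOR_RGB2BGR)
print(((proj(p,[.5952,.1597,.115])-[310,190])*8).round())
cv2.imwrite('pics/s7.png',cv2.resize(im[190:265,310:400],None,fx=8,fy=8,interpolation=cv2.INTER_CUBIC))
```

```text
[0.59475477 0.15927683 0.19438439] [ 1.79996273e+02  2.76938720e-03 -1.54043826e+02] [-0.02296071 -0.49748273 -1.18758585] 0.021788011520749554
[277. 295.]
```

View pics/s7.png

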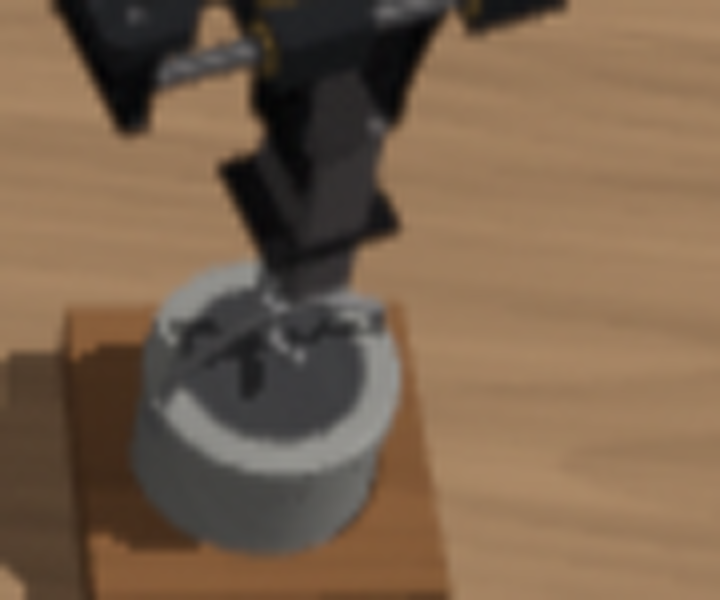

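The hook tip shows in front of the wire at (297,352), below the arch, so the hook is under the bail. I'll lift slowly.

Emit:
drive_tool(
  angular=[
    [0,0,0],
    [0,0,0],
    [0,0,0],
    [0,0,0],
    [0,0,0],
    [0,0,0],
    [0,0,0],
    [0,0,0],
    [0,0,0],
    [0,0,0],
    [0,0,0],
    [0,0,0],
    [0,0,0],
    [0,0,0],
    [0,0,0],
    [0,0,0],
    [0,0,0],
    [0,0,0],
  ],
  delta_pos=[
    [-0.05,0,-0.1],
    [0,0,-0.2],
    [0,0,-0.2],
    [0,0,-0.2],
    [0,0,-0.2],
    [0,0,-0.2],
    [0,0,-0.2],
    [0,0,-0.2],
    [0,0,-0.2],
    [0,0,-0.2],
    [0,0,-0.2],
    [0,0,-0.2],
    [0,0,-0.2],
    [0,0,-0.2],
    [0,0,-0.2],
    [0,0,-0.1],
    [0,0,0],
    [0,0,0],
  ],
  gripper=[1.5,1.5,1.5,1.5,1.5,1.5,1.5,1.5,1.5,1.5,1.5,1.5,1.5,1.5,1.5,1.5,1.5,1.5],
)

```text
time_s: 18.25
tool_pos: [0.5953, 0.1597, 0.2241]
tool_rot: [180.0, -0.0, -154.0]
force: [-0.6, 0.5, -2.9]
grip_width: 0.0217
grasp_force: 25.0
```

Run:
```python
from plan import *
s=telemetry.get_obs();print(s['tool_pos'],s['force'])
f=[]
for i in range(3): eyes.read_camera('top'); f.append(telemetry.get_obs()['force'])
print(np.mean(f,0),np.std(f,0))
```

```text
[0.59533066 0.15965144 0.22414386] [-0.57763008  0.47129043 -2.89302761]
[ 0.22128973  0.11662737 -3.91368603] [0.32366773 0.32526117 0.22677677]
```

Emit:
drive_tool(
  angular=[
    [0,0,0],
    [0,0,0],
    [0,0,0],
    [0,0,0],
    [0,0,0],
    [0,0,0],
    [0,0,0],
    [0,0,0],
    [0,0,0],
    [0,0,0],
    [0,0,0],
    [0,0,0],
    [0,0,0],
    [0,0,0],
    [0,0,0],
    [0,0,0],
  ],
  delta_pos=[
    [0,0,-0.1],
    [0,0,-0.15],
    [0,0,-0.15],
    [0,0,-0.15],
    [0,0,-0.15],
    [0,0,-0.15],
    [0,0,-0.15],
    [0,0,-0.15],
    [0,0,-0.15],
    [0,0,-0.15],
    [0,0,-0.15],
    [0,0,-0.15],
    [0,0,-0.15],
    [0,0,-0.1],
    [0,0,0],
    [0,0,0],
  ],
  gripper=[1.5,1.5,1.5,1.5,1.5,1.5,1.5,1.5,1.5,1.5,1.5,1.5,1.5,1.5,1.5,1.5],
)

```text
time_s: 20.0
tool_pos: [0.5954, 0.1597, 0.2443]
tool_rot: [180.0, 0.0, -154.0]
force: [-0.1, 0.5, -6.0]
grip_width: 0.0217
grasp_force: 25.0
```

```bash
cat > fm.py <<'E'
from plan import *
f=[];g=[]
for i in range(4):
    p=eyes.read_camera('scene'); f.append(telemetry.get_obs()['force'])
    for t in ['tin','bail_top']:
        r=models.search_frame(p,t)
        if r: g.append((t,np.round(r[0]['centre'],1).tolist(),round(r[0]['p'],2)))
s=telemetry.get_obs();print(s['tool_pos'],s['time_s'],np.mean(f,0).round(2),np.std(f,0).round(2));print(g)
E
python3 fm.py
```

```text
[0.5953763  0.15968541 0.24425239] 20.6 [-0.21  0.3  -5.51] [0.21 0.36 0.49]
[('tin', [343.4, 241.4], 0.57), ('bail_top', [343.4, 242.7], 0.85), ('tin', [342.4, 239.0], 0.78), ('bail_top', [343.4, 240.4], 0.84), ('tin', [340.8, 239.3], 0.86), ('bail_top', [344.0, 242.8], 0.6), ('tin', [342.4, 240.3], 0.56), ('bail_top', [344.0, 240.5], 0.62)]
```

```bash
cat > tm.py <<'E'
from plan import *
ref=cv2.cvtColor(cv2.imread('pics/scene1.png'),cv2.COLOR_BGR2GRAY).astype(np.float32)
def go():
    f=[];g=[]
    for i in range(8):
        p=eyes.read_camera('scene'); f.append(telemetry.get_obs()['force'][2]); g.append(cv2.cvtColor(p['pixels'],cv2.COLOR_RGB2GRAY))
    g=np.mean(g,0).astype(np.float32)
    s=telemetry.get_obs();print(s['tool_pos'].round(4),s['time_s'],'F',np.mean(f).round(2),np.std(f).round(2),np.round(f,1))
    for n,(x,y,w,h) in dict(frontrim=(330,238,26,14),side=(329,244,28,13),leftside=(325,236,14,18)).items():
        m=cv2.matchTemplate(cv2.resize(g[y-25:y+h+8,x-10:x+w+10],None,fx=8,fy=8,interpolation=cv2.INTER_CUBIC),cv2.resize(ref[y:y+h,x:x+w],None,fx=8,fy=8,interpolation=cv2.INTER_CUBIC),cv2.TM_CCOEFF_NORMED)
        _,v,_,l=cv2.minMaxLoc(m); print(n,'shift',(l[0]/8-10,l[1]/8-25),round(v,3))
    P=p;b=proj(P,(.595,.16,.08))
    print('px/10mm rise',proj(P,(.595,.16,.09))-b,proj(P,(.595,.16,.11))-b)
go()
E
python3 tm.py
```

```text
[0.5954 0.1597 0.2443] 21.0 F -5.27 0.37 [-5.6 -5.1 -4.9 -5.7 -4.6 -5.7 -5.1 -5.4]
frontrim shift (0.25, -1.125) 0.992
side shift (0.375, -1.125) 0.991
leftside shift (0.25, -1.125) 0.978
px/10mm rise [ 0.48787544 -2.16431774] [ 1.48469159 -6.58640321]
```

Emit:
drive_tool(
  angular=[
    [0,0,0],
    [0,0,0],
    [0,0,0],
    [0,0,0],
    [0,0,0],
    [0,0,0],
    [0,0,0],
    [0,0,0],
    [0,0,0],
    [0,0,0],
    [0,0,0],
    [0,0,0],
    [0,0,0],
    [0,0,0],
    [0,0,0],
    [0,0,0],
    [0,0,0],
    [0,0,0],
    [0,0,0],
    [0,0,0],
  ],
  delta_pos=[
    [0,0,-0.05],
    [0,0,-0.1],
    [0,0,-0.15],
    [0,0,-0.15],
    [0,0,-0.15],
    [0,0,-0.15],
    [0,0,-0.15],
    [0,0,-0.15],
    [0,0,-0.15],
    [0,0,-0.15],
    [0,0,-0.15],
    [0,0,-0.15],
    [0,0,-0.15],
    [0,0,-0.15],
    [0,0,-0.15],
    [0,0,-0.15],
    [0,0,-0.1],
    [0,0,-0.05],
    [0,0,0],
    [0,0,0],
  ],
  gripper=[1.5,1.5,1.5,1.5,1.5,1.5,1.5,1.5,1.5,1.5,1.5,1.5,1.5,1.5,1.5,1.5,1.5,1.5,1.5,1.5],
)

```text
time_s: 23.0
tool_pos: [0.5954, 0.1597, 0.2682]
tool_rot: [180.0, 0.0, -154.0]
force: [0.2, 0.6, -6.2]
grip_width: 0.0217
grasp_force: 25.0
```

Emit:
drive_tool(
  angular=[
    [0,0,0],
    [0,0,0],
    [0,0,0],
    [0,0,0],
    [0,0,0],
    [0,0,0],
    [0,0,0],
    [0,0,0],
  ],
  delta_pos=[
    [0,0,0],
    [0,0,0],
    [0,0,0],
    [0,0,0],
    [0,0,0],
    [0,0,0],
    [0,0,0],
    [0,0,0],
  ],
  gripper=[1.5,1.5,1.5,1.5,1.5,1.5,1.5,1.5],
)

```text
time_s: 23.8
tool_pos: [0.5954, 0.1597, 0.2683]
tool_rot: [180.0, 0.0, -154.0]
force: [-0.1, 0.0, -5.9]
grip_width: 0.0216
grasp_force: 25.0
```

```bash
python3 tm.py
```

```text
[0.5954 0.1597 0.2683] 24.2 F -5.55 0.63 [-5.9 -4.6 -5.6 -4.9 -5.2 -5.9 -5.5 -6.8]
frontrim shift (1.375, -6.375) 0.988
side shift (1.625, -6.375) 0.981
leftside shift (1.375, -6.25) 0.913
px/10mm rise [ 0.48787544 -2.16431774] [ 1.48469159 -6.58640321]
```

The tin hangs still at about 9–10 mm clear, with the force steady near 5.5 N. Next I plan a smooth transport back to the fork mouth.

Run:
```python
from plan import *
from scipy.interpolate import make_interp_spline, PchipInterpolator
W=np.array([(.5954,.1597),(.50,.085),(.447,.0),(.432,-.09),(.4324,-.168)])
l=np.r_[0,np.cumsum(np.linalg.norm(np.diff(W,axis=0),axis=1))]
sp=make_interp_spline(l,W,k=3)
N=60; t=np.arange(N+1)/N; ra=.2
v=np.clip(np.minimum(t/ra,(1-t)/ra),0,1); v=v*v*(3-2*v); s=np.cumsum(v); s=np.r_[0,(s/s[-1])[1:]]*l[-1]
X=sp(s); yaw=206-37.3*s/l[-1]
out=[];ang=[];ex=np.zeros(2)
for i in range(N):
    a=np.deg2rad(yaw[i]);d=(X[i+1]-X[i])*100+ex
    r=np.round([d[0]*np.cos(a)+d[1]*np.sin(a),d[0]*np.sin(a)-d[1]*np.cos(a)],2)
    ex=d-np.array([r[0]*np.cos(a)+r[1]*np.sin(a),r[0]*np.sin(a)-r[1]*np.cos(a)])
    out.append([float(r[0]),float(r[1]),0]);ang.append(float(round(np.deg2rad(yaw[i]-yaw[i+1]),3)))
for k in range(0,N,20): print(out[k:k+20]);print([[0,0,a] for a in ang[k:k+20]])
print(sum(ang),np.deg2rad(37.3),X[::10].round(3).tolist())
```

```text
[[0.02, -0.0, 0], [0.05, -0.0, 0], [0.12, -0.01, 0], [0.21, -0.02, 0], [0.29, -0.02, 0], [0.39, -0.04, 0], [0.49, -0.05, 0], [0.59, -0.08, 0], [0.67, -0.1, 0], [0.73, -0.14, 0], [0.78, -0.17, 0], [0.8, -0.2, 0], [0.78, -0.23, 0], [0.79, -0.26, 0], [0.77, -0.29, 0], [0.77, -0.31, 0], [0.76, -0.34, 0], [0.74, -0.37, 0], [0.73, -0.4, 0], [0.72, -0.43, 0]]
[[0, 0, 0.0], [0, 0, 0.001], [0, 0, 0.002], [0, 0, 0.004], [0, 0, 0.005], [0, 0, 0.007], [0, 0, 0.008], [0, 0, 0.01], [0, 0, 0.011], [0, 0, 0.013], [0, 0, 0.013], [0, 0, 0.014], [0, 0, 0.014], [0, 0, 0.014], [0, 0, 0.014], [0, 0, 0.014], [0, 0, 0.014], [0, 0, 0.014], [0, 0, 0.014], [0, 0, 0.014]]
[[0.7, -0.45, 0], [0.67, -0.48, 0], [0.66, -0.5, 0], [0.63, -0.53, 0], [0.61, -0.56, 0], [0.58, -0.58, 0], [0.55, -0.6, 0], [0.53, -0.63, 0], [0.49, -0.65, 0], [0.46, -0.67, 0], [0.42, -0.69, 0], [0.38, -0.71, 0], [0.35, -0.73, 0], [0.31, -0.75, 0], [0.27, -0.77, 0], [0.24, -0.77, 0], [0.19, -0.79, 0], [0.17, -0.8, 0], [0.13, -0.81, 0], [0.1, -0.81, 0]]
[[0, 0, 0.014], [0, 0, 0.014], [0, 0, 0.014], [0, 0, 0.014], [0, 0, 0.014], [0, 0, 0.014], 
[... 314 characters left out ...]
83, 0], [-0.07, -0.82, 0], [-0.1, -0.81, 0], [-0.1, -0.8, 0], [-0.12, -0.74, 0], [-0.11, -0.67, 0], [-0.11, -0.59, 0], [-0.09, -0.49, 0], [-0.08, -0.39, 0], [-0.06, -0.3, 0], [-0.05, -0.2, 0], [-0.02, -0.12, 0], [-0.01, -0.06, 0], [-0.01, -0.01, 0], [0.0, -0.0, 0]]
[[0, 0, 0.014], [0, 0, 0.014], [0, 0, 0.014], [0, 0, 0.014], [0, 0, 0.014], [0, 0, 0.014], [0, 0, 0.014], [0, 0, 0.014], [0, 0, 0.013], [0, 0, 0.013], [0, 0, 0.011], [0, 0, 0.01], [0, 0, 0.008], [0, 0, 0.007], [0, 0, 0.005], [0, 0, 0.004], [0, 0, 0.002], [0, 0, 0.001], [0, 0, 0.0], [0, 0, 0.0]]
0.666 0.6510078109938848 [[0.595, 0.16], [0.565, 0.141], [0.502, 0.087], [0.455, 0.02], [0.434, -0.058], [0.432, -0.139], [0.432, -0.168]]
```

Emit:
drive_tool(
  angular=[
    [0,0,0],
    [0,0,0],
    [0,0,0],
    [0,0,0],
    [0,0,0],
    [0,0,0],
    [0,0,0],
    [0,0,0],
    [0,0,0],
    [0,0,0],
    [0,0,0],
    [0,0,0],
    [0,0,0],
    [0,0,0],
  ],
  delta_pos=[
    [0,0,-0.05],
    [0,0,-0.1],
    [0,0,-0.2],
    [0,0,-0.25],
    [0,0,-0.3],
    [0,0,-0.3],
    [0,0,-0.3],
    [0,0,-0.3],
    [0,0,-0.25],
    [0,0,-0.2],
    [0,0,-0.1],
    [0,0,-0.05],
    [0,0,0],
    [0,0,0],
  ],
  gripper=[1.5,1.5,1.5,1.5,1.5,1.5,1.5,1.5,1.5,1.5,1.5,1.5,1.5,1.5],
)

```text
time_s: 25.6
tool_pos: [0.5953, 0.1597, 0.2921]
tool_rot: [180.0, -0.0, -154.0]
force: [-0.5, 0.3, -5.5]
grip_width: 0.0217
grasp_force: 25.0
```

Emit:
drive_tool(
  angular=[
    [0,0,0],
    [0,0,0.001],
    [0,0,0.002],
    [0,0,0.004],
    [0,0,0.005],
    [0,0,0.007],
    [0,0,0.008],
    [0,0,0.01],
    [0,0,0.011],
    [0,0,0.013],
    [0,0,0.013],
    [0,0,0.014],
    [0,0,0.014],
    [0,0,0.014],
    [0,0,0.014],
    [0,0,0.014],
    [0,0,0.014],
    [0,0,0.014],
    [0,0,0.014],
    [0,0,0.014],
  ],
  delta_pos=[
    [0.02,0,0],
    [0.05,0,0],
    [0.12,-0.01,0],
    [0.21,-0.02,0],
    [0.29,-0.02,0],
    [0.39,-0.04,0],
    [0.49,-0.05,0],
    [0.59,-0.08,0],
    [0.67,-0.1,0],
    [0.73,-0.14,0],
    [0.78,-0.17,0],
    [0.8,-0.2,0],
    [0.78,-0.23,0],
    [0.79,-0.26,0],
    [0.77,-0.29,0],
    [0.77,-0.31,0],
    [0.76,-0.34,0],
    [0.74,-0.37,0],
    [0.73,-0.4,0],
    [0.72,-0.43,0],
  ],
  gripper=[1.5,1.5,1.5,1.5,1.5,1.5,1.5,1.5,1.5,1.5,1.5,1.5,1.5,1.5,1.5,1.5,1.5,1.5,1.5,1.5],
)

```text
time_s: 27.6
tool_pos: [0.5016, 0.0869, 0.2923]
tool_rot: [180.0, 0.0, -165.6]
force: [-0.4, -0.3, -4.7]
grip_width: 0.0218
grasp_force: 25.0
```

Emit:
drive_tool(
  angular=[
    [0,0,0.014],
    [0,0,0.014],
    [0,0,0.014],
    [0,0,0.014],
    [0,0,0.014],
    [0,0,0.014],
    [0,0,0.014],
    [0,0,0.014],
    [0,0,0.014],
    [0,0,0.014],
    [0,0,0.014],
    [0,0,0.014],
    [0,0,0.014],
    [0,0,0.014],
    [0,0,0.014],
    [0,0,0.014],
    [0,0,0.014],
    [0,0,0.014],
    [0,0,0.013],
    [0,0,0.013],
  ],
  delta_pos=[
    [0.7,-0.45,0],
    [0.67,-0.48,0],
    [0.66,-0.5,0],
    [0.63,-0.53,0],
    [0.61,-0.56,0],
    [0.58,-0.58,0],
    [0.55,-0.6,0],
    [0.53,-0.63,0],
    [0.49,-0.65,0],
    [0.46,-0.67,0],
    [0.42,-0.69,0],
    [0.38,-0.71,0],
    [0.35,-0.73,0],
    [0.31,-0.75,0],
    [0.27,-0.77,0],
    [0.24,-0.77,0],
    [0.19,-0.79,0],
    [0.17,-0.8,0],
    [0.13,-0.81,0],
    [0.1,-0.81,0],
  ],
  gripper=[1.5,1.5,1.5,1.5,1.5,1.5,1.5,1.5,1.5,1.5,1.5,1.5,1.5,1.5,1.5,1.5,1.5,1.5,1.5,1.5],
)

```text
time_s: 29.6
tool_pos: [0.4329, -0.058, 0.2923]
tool_rot: [180.0, 0.0, 178.5]
force: [0.4, 0.1, -6.3]
grip_width: 0.0217
grasp_force: 25.0
```

Emit:
drive_tool(
  angular=[
    [0,0,0.013],
    [0,0,0.013],
    [0,0,0.013],
    [0,0,0.013],
    [0,0,0.013],
    [0,0,0.013],
    [0,0,0.013],
    [0,0,0.013],
    [0,0,0.013],
    [0,0,0.012],
    [0,0,0.011],
    [0,0,0.01],
    [0,0,0.008],
    [0,0,0.007],
    [0,0,0.005],
    [0,0,0.003],
    [0,0,0.001],
    [0,0,0],
    [0,0,0],
    [0,0,0],
  ],
  delta_pos=[
    [0.07,-0.82,0],
    [0.04,-0.82,0],
    [0.02,-0.82,0],
    [-0.01,-0.83,0],
    [-0.03,-0.82,0],
    [-0.06,-0.83,0],
    [-0.07,-0.82,0],
    [-0.1,-0.81,0],
    [-0.1,-0.8,0],
    [-0.12,-0.74,0],
    [-0.11,-0.67,0],
    [-0.11,-0.59,0],
    [-0.09,-0.49,0],
    [-0.08,-0.39,0],
    [-0.06,-0.3,0],
    [-0.05,-0.2,0],
    [-0.02,-0.12,0],
    [-0.01,-0.06,0],
    [0,0,0],
    [0,0,0],
  ],
  gripper=[1.5,1.5,1.5,1.5,1.5,1.5,1.5,1.5,1.5,1.5,1.5,1.5,1.5,1.5,1.5,1.5,1.5,1.5,1.5,1.5],
)

```text
time_s: 31.6
tool_pos: [0.4303, -0.1671, 0.2923]
tool_rot: [180.0, 0.0, 168.6]
force: [0.1, -0.8, -5.8]
grip_width: 0.0218
grasp_force: 25.0
```

Run:
```python
from plan import *
s=telemetry.get_obs();print(s['time_s'],s['tool_pos'],s['tool_rot'],s['force'],s['joint_velocities'].round(2))
plan([(.4324,-.1681,.292,168.7)],step=50)
f=np.array([.5173,-.1851]);e=np.array([.4324,-.1681]);a=np.deg2rad(168.7)
for q in (e,s['tool_pos'][:2]): d=(f-q)*100;print(d@[np.cos(a),np.sin(a)],d@[np.sin(a),-np.cos(a)])
```

```text
31.6 [ 0.43027068 -0.1670915   0.2922584 ] [1.79988671e+02 2.36398086e-03 1.68628803e+02] [ 0.0667819  -0.7647491  -5.81000266] [-0.08  0.1   0.02  0.05 -0.02 -0.01 -0.05]
1 rows turn -0.0012 [[np.float64(-0.23), np.float64(-0.06), np.float64(0.03)]]
-8.658526896273024 -0.0034621549102638372
-8.887092414364302 -0.06063436962175489
```

Emit:
drive_tool(
  angular=[
    [0,0,0],
    [0,0,0],
    [0,0,0],
    [0,0,0],
    [0,0,0],
    [0,0,0],
    [0,0,0],
    [0,0,0],
    [0,0,0],
    [0,0,0],
    [0,0,0],
    [0,0,0],
    [0,0,0],
    [0,0,0],
    [0,0,0],
    [0,0,0],
    [0,0,0],
    [0,0,0],
    [0,0,0],
    [0,0,0],
  ],
  delta_pos=[
    [-0.03,-0.06,0],
    [-0.1,0,0],
    [-0.2,0,0],
    [-0.3,0,0],
    [-0.4,0,0],
    [-0.5,0,0],
    [-0.6,0,0],
    [-0.6,0,0],
    [-0.6,0,0],
    [-0.6,0,0],
    [-0.6,0,0],
    [-0.6,0,0],
    [-0.6,0,0],
    [-0.6,0,0],
    [-0.6,0,0],
    [-0.5,0,0],
    [-0.5,0,0],
    [-0.4,0,0],
    [-0.3,0,0],
    [-0.2,0,0],
  ],
  gripper=[1.5,1.5,1.5,1.5,1.5,1.5,1.5,1.5,1.5,1.5,1.5,1.5,1.5,1.5,1.5,1.5,1.5,1.5,1.5,1.5],
)

```text
time_s: 33.6
tool_pos: [0.5169, -0.1853, 0.2922]
tool_rot: [180.0, -0.0, 168.6]
force: [-0.2, -0.1, -5.5]
grip_width: 0.0221
grasp_force: 25.0
```

Emit:
drive_tool(
  angular=[
    [0,0,0],
    [0,0,0],
    [0,0,0],
    [0,0,0],
    [0,0,0],
    [0,0,0],
  ],
  delta_pos=[
    [-0.06,0,0],
    [0,0,0],
    [0,0,0],
    [0,0,0],
    [0,0,0],
    [0,0,0],
  ],
  gripper=[1.5,1.5,1.5,1.5,1.5,1.5],
)

```text
time_s: 34.2
tool_pos: [0.5172, -0.1854, 0.2923]
tool_rot: [180.0, 0.0, 168.6]
force: [0.4, -0.2, -6.1]
grip_width: 0.0219
grasp_force: 25.0
```

Run:
```python
from plan import *
s=telemetry.get_obs();print(s['time_s'],s['tool_pos'],s['tool_rot'],s['force'],s['joint_velocities'].round(2))
plan([(.5173,-.1851,.2732,168.7)],step=50)
p=eyes.read_camera('scene');save(p,'s8.png')
for t in ['scale','stand','tin']:print(t,[(r['centre'],r['p']) for r in models.search_frame(p,t)[:2]])
print('exp tin',proj(p,(.518,-.185,.09)))
```

```text
34.2 [ 0.51724057 -0.18540654  0.29232466] [1.79988667e+02 1.01115309e-02 1.68609270e+02] [ 0.37004131 -0.23132476 -6.07202241] [ 0.09 -0.04  0.04 -0.02 -0.1   0.04  0.02]
1 rows turn -0.0016 [[np.float64(0.0), np.float64(0.03), np.float64(1.91)]]
scale [([205.9, 149.1], 0.83), ([127.3, 179.9], 0.69)]
stand [([211.0, 211.2], 0.61)]
tin [([219.8, 193.7], 0.84)]
exp tin [217.42731647 196.30815996]
```

Everything is aligned. I'll lower gently to the tines.

Emit:
drive_tool(
  angular=[
    [0,0,0],
    [0,0,0],
    [0,0,0],
    [0,0,0],
    [0,0,0],
    [0,0,0],
    [0,0,0],
    [0,0,0],
    [0,0,0],
    [0,0,0],
    [0,0,0],
    [0,0,0],
    [0,0,0],
    [0,0,0],
    [0,0,0],
    [0,0,0],
    [0,0,0],
  ],
  delta_pos=[
    [0,0.03,0.05],
    [0,0,0.1],
    [0,0,0.2],
    [0,0,0.2],
    [0,0,0.2],
    [0,0,0.2],
    [0,0,0.2],
    [0,0,0.2],
    [0,0,0.15],
    [0,0,0.1],
    [0,0,0.1],
    [0,0,0.05],
    [0,0,0.05],
    [0,0,0.03],
    [0,0,0],
    [0,0,0],
    [0,0,0],
  ],
  gripper=[1.5,1.5,1.5,1.5,1.5,1.5,1.5,1.5,1.5,1.5,1.5,1.5,1.5,1.5,1.5,1.5,1.5],
)

```text
time_s: 36.1
tool_pos: [0.5174, -0.1851, 0.274]
tool_rot: [180.0, 0.0, 168.6]
force: [0.1, -0.2, -5.3]
grip_width: 0.0218
grasp_force: 25.0
```

Run:
```python
from plan import *
f=[]
for i in range(6): eyes.read_camera('top'); f.append(telemetry.get_obs()['force'])
s=telemetry.get_obs();print(s['time_s'],s['tool_pos'],np.mean(f,0).round(2))
```

```text
36.4 [ 0.51735012 -0.18509735  0.27396089] [-0.03 -0.03 -5.55]
```

Emit:
drive_tool(
  angular=[
    [0,0,0],
    [0,0,0],
    [0,0,0],
    [0,0,0],
    [0,0,0],
  ],
  delta_pos=[
    [0,0,0.03],
    [0,0,0.03],
    [0,0,0.03],
    [0,0,0.03],
    [0,0,0],
  ],
  gripper=[1.5,1.5,1.5,1.5,1.5],
)

```text
time_s: 36.9
tool_pos: [0.5173, -0.1851, 0.2733]
tool_rot: [180.0, 0.0, 168.6]
force: [-1.3, 0.7, -1.0]
grip_width: 0.0215
grasp_force: 25.0
```

```bash
cat > ff.py <<'E'
from plan import *
f=[]
for i in range(6): eyes.read_camera('top'); f.append(telemetry.get_obs()['force'])
s=telemetry.get_obs();print(s['time_s'],s['tool_pos'],np.mean(f,0).round(2))
E
python3 ff.py
```

```text
37.2 [ 0.51739328 -0.18512038  0.27329583] [-1.82  0.96  0.16]
```

Emit:
drive_tool(
  angular=[
    [0,0,0],
    [0,0,0],
    [0,0,0],
    [0,0,0],
    [0,0,0],
    [0,0,0],
    [0,0,0],
    [0,0,0],
    [0,0,0],
    [0,0,0],
    [0,0,0],
    [0,0,0],
    [0,0,0],
    [0,0,0],
    [0,0,0],
  ],
  delta_pos=[
    [0,0,0],
    [0,0,0],
    [0,0,0],
    [0,0,0],
    [0,0,0],
    [0,0,0],
    [0,0,0],
    [0,0,0],
    [0,0,0],
    [0,0,0],
    [0,0,0],
    [0,0,0],
    [0,0,0],
    [0,0,0],
    [0,0,0],
  ],
  gripper=[1.8,2.0,2.1,2.2,2.3,2.4,2.6,2.8,3.2,3.6,4.0,4.5,5.0,5.0,5.0],
  squeeze=5,
)

```text
time_s: 38.7
tool_pos: [0.5173, -0.1851, 0.2728]
tool_rot: [180.0, 0.0, 168.6]
force: [-0.7, -0.7, -0.8]
grip_width: 0.0493
grasp_force: 0.0
```

Emit:
drive_tool(
  angular=[
    [0,0,0],
    [0,0,0],
    [0,0,0],
    [0,0,0],
    [0,0,0],
    [0,0,0],
    [0,0,0],
    [0,0,0],
    [0,0,0],
    [0,0,0],
    [0,0,0],
    [0,0,0],
    [0,0,0],
  ],
  delta_pos=[
    [0,0,-0.2],
    [0,0,-0.5],
    [0,0,-1],
    [0,0,-1.5],
    [0,0,-2],
    [0,0,-2],
    [0,0,-2],
    [0,0,-2],
    [0,0,-1.5],
    [0,0,-1],
    [0,0,-0.5],
    [0,0,0],
    [0,0,0],
  ],
  gripper=[5,5,5,5,5,5,5,5,5,5,5,5,5],
)

```text
time_s: 40.0
tool_pos: [0.5172, -0.1851, 0.4142]
tool_rot: [180.0, -0.0, 168.6]
force: [0.8, -0.8, -0.4]
grip_width: 0.0503
grasp_force: 0.0
```

```bash
cat > chk.py <<'E'
from plan import *
P={n:eyes.read_camera(n) for n in ('scene','top','wrist')}
s=telemetry.get_obs();print(s['time_s'],s['tool_pos'],s['force'],s['grip_width'])
for n,p in P.items():
    save(p,'end_%s_%.2f.png'%(n,s['time_s']))
    for t in ['scale','tin','bail_top','scale_grip']:
        print(n,t,[(np.round(r['centre'],1).tolist(),round(r['p'],2)) for r in models.search_frame(p,t)[:2]])
    print(' exp scale',proj(p,(.5177,-.1853,.27)),'grip',proj(p,(.5177,-.1853,.279)),'tin',proj(p,(.5177,-.1853,.085)))
E
python3 chk.py
```

```text
40.15 [ 0.51708955 -0.18496923  0.41401419] [-0.46446471  0.09009663  0.43152485] 0.04957125463563138
scene scale [([209.5, 152.7], 0.84)]
scene tin [([219.2, 197.4], 0.9)]
scene bail_top [([222.5, 198.4], 0.61), ([430.8, 204.6], 0.31)]
scene scale_grip [([210.4, 150.9], 0.82)]
 exp scale [209.5710278 149.3161574] grip [209.12641601 146.63274415] tin [217.53051472 197.35490277]
top scale [([341.6, 228.0], 0.53)]
top tin [([332.7, 233.1], 0.75)]
top bail_top [([332.4, 234.5], 0.73), ([430.5, 263.7], 0.55)]
top scale_grip []
 exp scale [347.18261222 225.0504468 ] grip [347.68812068 224.62158038] tin [338.40178272 232.49998174]
wrist scale [([276.3, 192.5], 0.78), ([463.4, 168.6], 0.39)]
wrist tin [([277.9, 161.2], 0.98)]
wrist bail_top [([278.5, 160.9], 0.62)]
wrist scale_grip [([275.3, 194.2], 0.95), ([549.5, 196.6], 0.68)]
 exp scale [278.35660939 194.15803763] grip [278.36299984 196.09672146] tin [278.27364385 168.98860011]
```

Emit:
drive_tool(
  angular=[
    [0,0,0],
    [0,0,0],
    [0,0,0],
    [0,0,0],
    [0,0,0],
    [0,0,0],
    [0,0,0],
    [0,0,0],
    [0,0,0],
    [0,0,0],
    [0,0,0],
    [0,0,0],
    [0,0,0],
    [0,0,0],
    [0,0,0],
    [0,0,0],
    [0,0,0],
    [0,0,0],
    [0,0,0],
    [0,0,0],
  ],
  delta_pos=[
    [0,0,0],
    [0,0,0],
    [0,0,0],
    [0,0,0],
    [0,0,0],
    [0,0,0],
    [0,0,0],
    [0,0,0],
    [0,0,0],
    [0,0,0],
    [0,0,0],
    [0,0,0],
    [0,0,0],
    [0,0,0],
    [0,0,0],
    [0,0,0],
    [0,0,0],
    [0,0,0],
    [0,0,0],
    [0,0,0],
  ],
  gripper=[5,5,5,5,5,5,5,5,5,5,5,5,5,5,5,5,5,5,5,5],
)

```text
time_s: 42.75
tool_pos: [0.5173, -0.1851, 0.4147]
tool_rot: [180.0, 0.0, 168.6]
force: [0.6, -0.3, 0.3]
grip_width: 0.0501
grasp_force: 0.0
```

Run:
```python
from plan import *
ref=cv2.imread('pics/scene1.png'); im=[]
for i in range(4): im.append(cv2.cvtColor(eyes.read_camera('scene')['pixels'],cv2.COLOR_RGB2BGR))
def m(a,b,x,y,w,h,r=8):
    u=lambda z:cv2.resize(z,None,fx=8,fy=8,interpolation=cv2.INTER_CUBIC)
    q=cv2.matchTemplate(u(b[y-r:y+h+r,x-r:x+w+r]),u(a[y:y+h,x:x+w]),cv2.TM_CCOEFF_NORMED);_,v,_,l=cv2.minMaxLoc(q);return l[0]/8-r,l[1]/8-r,round(v,3)
print('scale vs start',m(ref,im[-1],198,132,28,36))
old=cv2.imread('pics/end_scene_40.15.png')
print('tin vs 40.15',m(old,im[-1],200,185,36,28),'frame to frame',m(im[0],im[-1],200,185,36,28))
for n,b in dict(mandrel=(272,258,24,36),bangle=(268,216,30,24),hammer=(80,222,70,32),rest=(318,255,48,14),bystA=(408,190,40,60)).items(): print(n,m(ref,im[-1],*b))
```

```text
scale vs start (0.0, 0.0, 0.999)
tin vs 40.15 (0.0, 0.0, 0.999) frame to frame (0.0, 0.0, 0.999)
mandrel (0.0, 0.0, 1.0)
bangle (0.0, 0.0, 0.999)
hammer (0.125, 0.125, 0.791)
rest (0.125, 0.0, 0.77)
bystA (0.0, 0.0, 1.0)
```

The scale is back exactly where it started, the tin hangs still, and nothing else has moved. The weaker matches on the hammer and rest fit a changed shadow and the missing tin.

```bash
python3 -c "
from cell import env
print(env.sign_off())"
```

```text
the job is handed in; nothing more can be done
None
```

The job is done and handed in: the tin was lifted on the scale's spring to hang still about 9–10 mm clear of its rest, and the scale with the tin now hangs free in the fork, with no other object seen to move.

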